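Hold the keyed die collar home on its sprung spigot

TASK

Pick up the knurled steel collar from the bench and put it, the same way up, over the sprung spigot in the die ring. Press it on the spigot's cross pin and turn it, re-gripping if the wrist runs out, until the keyways hidden in its bore drop over the pin, then push it fully down onto the die ring against the spring. Finish while still gripping it and holding it pressed home for a colleague to fit the locking screw, with the bearing, caliper and star knob left where they lie.

Things in the scene. Friction and masses are not known exactly. Their poses are not given: they have to be found in the camera images.
- collar_mid (a point): Centre (half-way up, on the axis) of the loose knurled steel collar: a tube 56 mm in outside diameter, 44 mm high, bore 34 mm, about 0.2 to 0.3 kg, diamond knurling round its middle. It stands on the bench skirt down, underside 22 mm below this point; z points up along its axis. It may be gripped across any diameter and turned by the grip.
- collar_keys (a point): Point on the collar's axis 8 mm above its underside, where its keyways begin. Below: an open skirt, 46 mm bore. From here up 12 mm: two keyways opposite each other, each 12 mm wide, cut from the 34 mm bore out to 46 mm diameter, open below, blind above. They do not show on the outside and their direction is not given: feel for it by turning, up to half a turn either way.
- ring_top (a point): Point on the axis of the fixed die nose, level with the top of the aluminium die ring seated on it (68 mm across, its top 40 mm above the bench, on a square steel base plate 110 mm wide with a screw at each corner); z up. The collar is home when its underside sits on the ring, with collar_mid 22 mm above this point.
- pin_height (a point): Point on the nose's axis at the centre line of the cross pin, 21 mm above the ring (spigot up). The pin is round, 6 mm thick, 43 mm from end to end, and lies level; which way it points is not given. The upright spigot is 31 mm thick; its tip, tapered to 22 mm, is 32 mm above this point. A collar out of key stops on the pin with its underside 16 mm above the ring.
- spigot (a joint): How far the sprung spigot with its pin is pressed down, in m: 0 up, 0.006 at its stop; 6 N to start, 1 N more per mm. A collar pressed on the pin takes the spigot down with it and at the stop is still 10 mm from home; when keyways come over the pin the spigot springs up into them. With the collar home it is pressed 4 mm (10 N) and lifts the collar if let go.
- bearing: Ball bearing, 52 mm across, 15 mm high, loose bystander; origin at the centre of its underside.
- caliper: Digital caliper, 230 x 82 x 13 mm, loose bystander lying flat along its own x; origin under its middle.
- star_knob: Black star knob with a brass insert, 46 x 48 x 26 mm, loose bystander; origin at the centre of its underside.

How it is judged:
On the way, in this order (a step that is already met when the one before it is completed fails the run):
1. the collar is lifted off the bench in the gripper (centre more than 50 mm above the bench) (height (world z) of collar_mid above 0.05 m and contact force between the fingers and collar above 1 N and horizontal distance between collar_mid and ring_top above 0.05 m), for 0.1 s.
2. the collar is on the spigot, upright (axes within 4 mm, underside less than 25 mm above the ring) (horizontal distance between collar_mid and ring_top below 0.004 m and z of collar_mid in the frame of ring_top below 0.047 m and angle between collar_mid's own z axis and vertical below 0.15 rad), for 0.1 s.
At the end, for the whole second after the job is handed in: The collar is held home, the right way up: its underside within 1.5 mm of the die ring, axis within 3.5 mm of the spigot's and within 0.08 rad of upright, the spigot pressed down by more than 2 mm, and the fingers still on the collar (more than 2 N), all through the last second (z of collar_mid in the frame of ring_top between 0.019 and 0.0235 m and horizontal distance between collar_mid and ring_top below 0.0035 m and angle between collar_mid's own z axis and vertical below 0.08 rad and value of joint spigot above 0.002 m and contact force between the fingers and collar above 2 N); the arm keeps its last pose, push and grip.
It fails at once if the bearing is moved by more than 25 mm (distance of bearing from where it was at the start of the episode above 0.025 m).
It fails at once if the caliper is moved by more than 25 mm (distance of caliper from where it was at the start of the episode above 0.025 m).
It fails at once if the star knob is moved by more than 25 mm (distance of star_knob from where it was at the start of the episode above 0.025 m).
It also fails if it takes over 64 s, if anything falls off the work surface, if the arm or the gripper's body presses on something with over 40 N, if the wrist force passes 120 N, or if a joint passes its speed limit or range.

ROBOT

A 6-joint arm with a two-finger parallel gripper is mounted at the origin on a cart in front of the work surface, level with it; the furniture and walls round the work are solid. World frame = base frame: x ahead of the robot, y to its left, z up, the work surface at z = 0. Lengths are in m, angles in rad, forces in N, time in s.
With the tool pointing down it reaches from about 0.3 to 0.75 m from the base axis. Payload 8.5 kg.
Tool frame: the origin (TCP) lies between the finger pads; the fingertips stand 11 mm ahead of it and the grasp point (between the pads) lies 8 mm behind it; z points along the fingers, y is the line along which they close (so a half turn about z gives the same grasp; the last joint's range is limited). The gripper opens to 88 mm and grips with 3 to 60 N. Pads are 18 mm wide; open, the fingers measure 123 mm over their backs; the gripper's body (75 mm by 187 mm) begins 45 mm behind the grasp point.
Start: joints at [1.116, 0.381, 1.297, -0, 1.464, -0.215], TCP at [0.131, 0.534, 0.25] pointing down, gripper open.
Joint ranges: [-3.11, 3.11], [-0.89, 2.33], [0.22, 2.48], [-1.42, 4.56], [0.17, 2.85], [-2.88, 2.88]. Speed limits (rad/s): [2.39, 2.39, 3.14, 3.14, 3.14, 3.14].

INTERFACE

Orientations are given as a unit quaternion [w, x, y, z].
In Python, from rig import r gives the robot as it stands.
- The arm moves only by the shell command python3 -m inch 'ROWS' [FORCE]. ROWS is JSON, a list of rows, each a list of 3 entries, a list of its own where there are three numbers: the shift along the world's x, y, z in cm, then the turn, a rotation vector about the world's x, y, z in degrees, then the closure, from -1 (fully open) to 1 (shut). A call has 1 to 10 rows; each row shifts and turns the commanded pose from where the row before left it; what a row does not reach is not made up. A row lasts 1/8 s, in which the tool goes at most 62.5 mm and 10.7 degrees, less where a joint would pass 70% of its speed; a pose out of reach is approached as far as the arm can. A call with a gripper value outside its range is refused whole. The fingers move at their own pace and stop on an object; FORCE is the grip in N (left out, the last holds). Time passes only in rows, so rows that do not move let the fingers close. It gives the time, the measured TCP pose, the force, the opening and the grip force at its end, in the units of the state.
- r.observe(): the state, without advancing time (a new reading comes with each control period).
- r.get_image(name): name is "side" or "top"; returns the picture (384x512x3 uint8, blue, green, red); there is no depth.
- r.calibration(name): a dict with "intrinsics" (3x3 intrinsics, pixels), "dist_coeffs" ([k1, k2, p1, p2, k3] as OpenCV has them; the pictures are not rectified), "origin" and "orientation" of the camera in the world. Camera axes: x right, y down, z forward; pixel columns grow to the right and rows downward; lengths in m; the calibration is good to about 2 mm. A picture is of the moment at which its call begins. calibration takes no time and is no camera call.
- r.hand_in(): hands the job in; it is judged then, once.
The state is a dict: "time_s": time; "joints": joint angles; "joint_velocities": joint speeds; "joint_torque": joint torques, N m; "tool_pos": TCP position; "orientation": TCP orientation; "contact_force": force on the tool from outside, world axes, zero at the start; "moment": the same for the moment, N m; "gripper_width": finger opening in m; "gripper_force": force on a finger pad.
Only numpy, scipy, OpenCV 4.12 (cv2) and the standard library are available. Lean on these libraries where they do the work, as an engineer would, in place of code of your own. Each camera call takes 0.05 s, during which the arm holds its last target. There are 200 camera calls.

## Working session

There is one attempt and no reset: what is moved stays moved. The work goes in short steps, Python scripts to look and compute and a shell command to move; the robot and the scene stay as the last step left them, time stands still between calls to the robot, and variables do not carry over. Pictures are saved under pics/ and viewed, at most 10 in all, crops included, and the job is handed in when it is done.

```bash
mkdir -p pics
python3 - <<'E'
from rig import r
import cv2
for n in("top","side"):
    cv2.imwrite(f"pics/{n}0.png",r.get_image(n)); c=r.calibration(n); print(n,c)
s=r.observe();print(s)
E
```

```text
top {'intrinsics': array([[495.82989323,   0.        , 256.99049193],
       [  0.        , 495.82989323, 189.298148  ],
       [  0.        ,   0.        ,   1.        ]]), 'dist_coeffs': array([-0.11529698,  0.        ,  0.        ,  0.        ,  0.        ]), 'origin': array([ 0.31014597, -0.10715606,  1.10372257]), 'orientation': array([-0.081025  ,  0.71294124, -0.6917721 ,  0.08124718])}
side {'intrinsics': array([[349.13238602,   0.        , 257.20735337],
       [  0.        , 349.13238602, 192.07331179],
       [  0.        ,   0.        ,   1.        ]]), 'dist_coeffs': array([-0.08486096,  0.        ,  0.        ,  0.        ,  0.        ]), 'origin': array([ 0.32571251, -0.8992545 ,  0.48518888]), 'orientation': array([-0.51127956,  0.84883247, -0.10867537,  0.07915997])}
{'time_s': 0.1, 'joints': array([ 1.11569091e+00,  3.81112106e-01,  1.29814146e+00,  1.83261404e-05,
        1.46361462e+00, -2.15329059e-01]), 'joint_velocities': array([-0.00081533, -0.00135284, -0.00114591, -0.00238848, -0.00060463,
        0.00035855]), 'joint_torque': array([ 4.70261264e-03, -4.38648248e+01, -2.24910182e+01,  7.15309381e-02,
        3.42427706e-02, -4.37777874e-05]), 'tool_pos': array([0.13052461, 0.53404559, 0.24922305]), 'orientation': array([-2.18412335e-04,  1.19602143e-01,  9.92821696e-01, -5.99272900e-04]), 'contact_force': array([-0.04639681, -0.44046784, -0.58368244]), 'moment': array([-0.02659251,  0.05490666,  0.01833623]), 'gripper_force': 0.0, 'gripper_width': 0.08806700416987318}
```

View pics/top0.png

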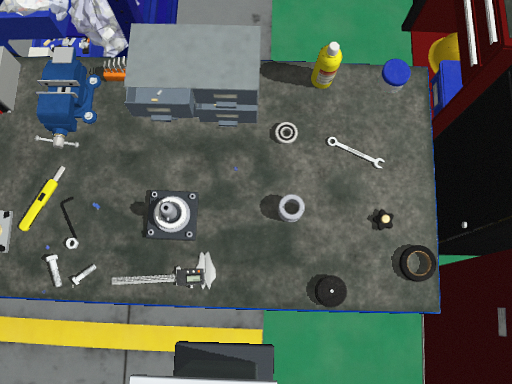

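View pics/side0.png

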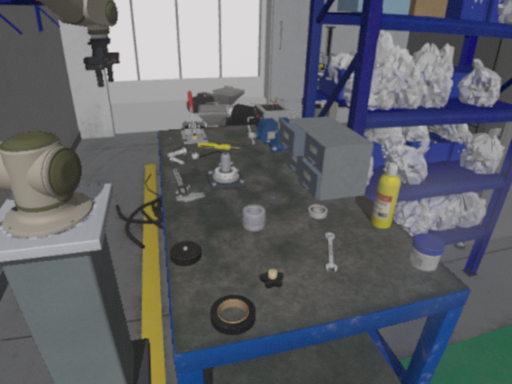

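The top view shows the collar at about (291,208), the die nose at (171,213), the caliper at (165,277), the bearing at (286,133) and the star knob at (384,219). I'll zoom in to get centres.

```bash
cat > h.py <<'E'
import numpy as np,cv2
from rig import r
from scipy.spatial.transform import Rotation as R
def cam(n):
    c=r.calibration(n);q=c["orientation"];return c["intrinsics"],c["dist_coeffs"],np.array(c["origin"]),R.from_quat(np.r_[q[1:],q[0]]).as_matrix()
def toW(n,uv,z):
    K,d,o,M=cam(n);p=cv2.undistortPoints(np.array([[uv]],float),K,d)[0,0]
    v=M@np.r_[p,1];return o+v*(z-o[2])/v[2]
def toP(n,X):
    K,d,o,M=cam(n);return cv2.projectPoints(((np.atleast_2d(X)-o)@M),np.zeros(3),np.zeros(3),K,d)[0][:,0]
def circ(c,rad,z):
    a=np.linspace(0,2*np.pi,60);return np.c_[c[0]+rad*np.cos(a),c[1]+rad*np.sin(a),0*a+z]
def crop(img,c,w,h,k):
    u,v=int(c[0]-w/2),int(c[1]-h/2);u=max(u,0);v=max(v,0)
    return cv2.resize(img[v:v+h,u:u+w],None,fx=k,fy=k,interpolation=cv2.INTER_CUBIC),(u,v)
def draw(im,off,k,P,col=(0,0,255)):
    Q=((P-np.array(off)+.5)*k-.5);cv2.polylines(im,[np.round(Q).astype(int)],False,col,1)
E
python3 - <<'E'
from h import *
im=cv2.imread("pics/top0.png")
a,oa=crop(im,(171,213),80,80,5);b,ob=crop(im,(291,208),80,80,5)
C=toW("top",(291,208),.044);Rg=toW("top",(171.5,213.5),.04)
print(C,Rg,toW("top",(286,133),.015),toW("top",(384,219),.02))
draw(b,ob,5,toP("top",circ(C,.028,.044)));draw(b,ob,5,toP("top",circ(C,.017,.044)),(0,255,0))
draw(a,oa,5,toP("top",circ(Rg,.034,.04)));draw(a,oa,5,toP("top",circ(Rg,.011,.093)),(0,255,0))
cv2.imwrite("pics/c0.png",np.hstack([a,b]))
E
```

```text
[ 0.51869364 -0.17903658  0.044     ] [0.49917867 0.08136108 0.04      ] [ 0.701278   -0.16699899  0.015     ] [ 0.50442627 -0.38928417  0.02      ]
```

View pics/c0.png

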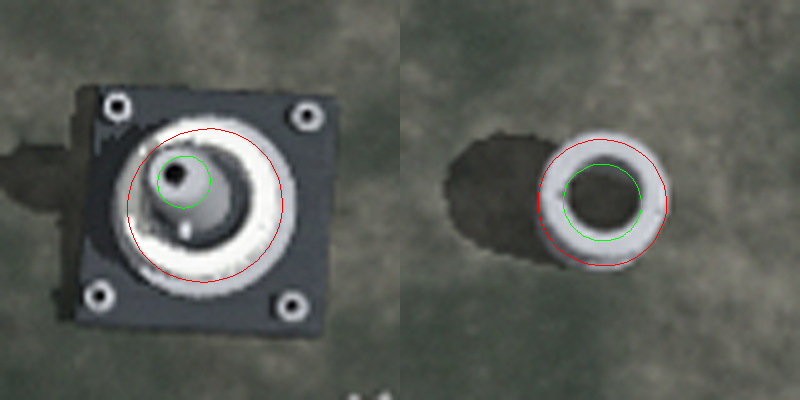

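The crop shows the collar bore centre at about (605,194) and the outer top edge at y=130, about 8 px above my overlay. The spigot tip centre is near (178,172), and the plate screws average (204,206). I'll convert these.

Run:
```python
from h import *
oa=(131,173);ob=(251,168)
f=lambda o,u,v:(o[0]+(u-400*(o is ob)+.5)/5-.5,o[1]+(v+.5)/5-.5)
print("collar",toW("top",f(ob,605,194),.044),toW("top",f(ob,604,194),.044))
for z in(.012,.02):print("screws",z,toW("top",f(oa,204.3,206),z))
print("tip",toW("top",f(oa,178,171),.093))
c=toW("top",f(oa,118,106),.012)-toW("top",f(oa,308,116),.012);print(c,np.linalg.norm(c))
# side check
im=cv2.imread("pics/side0.png")
N=toW("top",f(oa,178,171),.093);C=toW("top",f(ob,605,194),.044)
b,ob2=crop(im,(254,215),60,60,6);a,oa2=crop(im,(226,168),60,60,6)
for z,rd in((.044,.028),(0,.028)):draw(b,ob2,6,toP("side",circ(C,rd,z)))
for z,rd in((.093,.011),(.04,.034),):draw(a,oa2,6,toP("side",circ(N,rd,z)))
cv2.imwrite("pics/c1.png",np.hstack([a,b]))
```

```text
collar [ 0.52228412 -0.1802936   0.044     ] [ 0.52227107 -0.17985727  0.044     ]
screws 0.012 [0.50346924 0.08636767 0.012     ]
screws 0.02 [0.50205259 0.08494955 0.02      ]
tip [0.50355691 0.08403152 0.093     ]
[1.94773996e-03 8.67459820e-02 2.22044605e-16] 0.0867678459147631
```

View pics/c1.png

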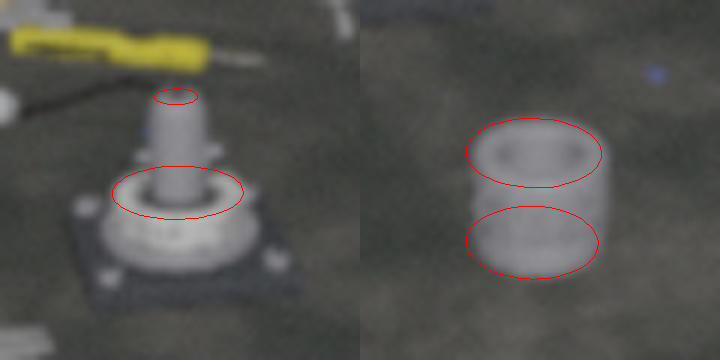

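```bash
python3 -m inch '[[[2.8,-5.1,0],[0,0,0],-1],[[2.8,-5.1,0],[0,0,0],-1],[[2.8,-5.1,0],[0,0,0],-1],[[2.8,-5.1,0],[0,0,0],-1],[[2.8,-5.1,0],[0,0,0],-1],[[2.8,-5.1,0],[0,0,0],-1],[[2.8,-5.1,0],[0,0,0],-1],[[2.8,-5.1,0],[0,0,0],-1],[[2.8,-5.1,0],[0,0,0],-1],[[2.8,-5.1,0],[0,0,0],-1]]' 60
```

```text
time_s: 1.35
tool_pos: [0.4111, 0.0223, 0.2497]
orientation: [-0.0, 0.12, 0.993, 0.0]
contact_force: [0.4, 1.7, 0.1]
gripper_width: 0.0879
gripper_force: 0.0
```

```bash
python3 -m inch '[[[2.8,-5.1,0],[0,0,0],-1],[[2.8,-5.1,0],[0,0,0],-1],[[2.8,-5.1,0],[0,0,0],-1],[[2.8,-4.9,0],[0,0,0],-1],[[0,0,-5],[0,0,0],-1],[[0,0,-5],[0,0,0],-1],[[0,0,-3],[0,0,0],-1],[[0,0,0],[0,0,0],-1]]'
python3 - <<'E'
from h import *
s=r.observe();t=s["tool_pos"];print(t)
im=r.get_image("top");b,ob=crop(im,(291,208),100,80,4)
draw(b,ob,4,toP("top",circ((.5223,-.18),.028,.044)))
i2=r.get_image("side");a,oa=crop(i2,(254,195),100,80,4)
cv2.imwrite("pics/c2.png",np.hstack([b,a]))
E
```

```text
time_s: 2.35
tool_pos: [0.5217, -0.1773, 0.1179]
orientation: [-0.002, 0.12, 0.993, 0.001]
contact_force: [-0.8, -0.2, 0.2]
gripper_width: 0.0879
gripper_force: 0.0
[ 0.52172863 -0.17727363  0.11790378]
```

View pics/c2.png

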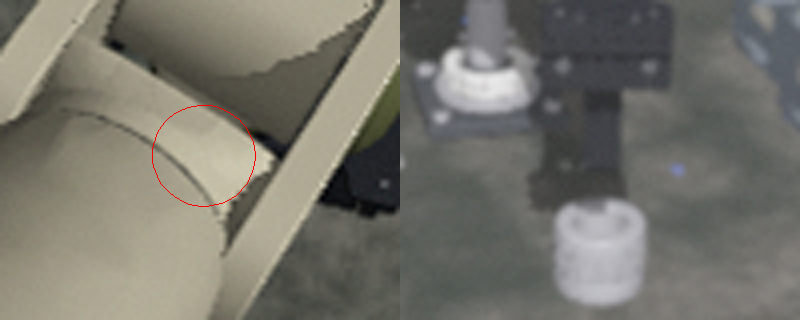

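The side view shows the open gripper straddling the collar (collar centre at about (600,250)) with the near finger consistent in x to within 1–2 mm. Descending.

```bash
python3 -m inch '[[[0.15,-0.2,-3],[0,0,0],-1],[[0,0,-3],[0,0,0],-1],[[0,0,-2],[0,0,0],-1],[[0,0,-1.9],[0,0,0],-1],[[0,0,0],[0,0,0],1],[[0,0,0],[0,0,0],1],[[0,0,0],[0,0,0],1],[[0,0,0],[0,0,0],1],[[0,0,0],[0,0,0],1]]' 60
```

```text
time_s: 3.58
tool_pos: [0.5245, -0.1799, 0.0217]
orientation: [0.001, 0.12, 0.993, -0.0]
contact_force: [-0.1, 1.0, 6.5]
gripper_width: 0.0546
gripper_force: 60.0
```

```bash
python3 -m inch '[[[0,0,3],[0,0,0],1],[[0,0,4],[0,0,0],1],[[0,0,5],[0,0,0],1],[[-0.4,5.3,1],[0,0,0],1],[[-0.4,5.3,0],[0,0,0],1],[[-0.4,5.3,0],[0,0,0],1],[[-0.4,5.3,0],[0,0,0],1],[[-0.4,5.3,0],[0,0,0],1],[[0,0,0],[0,0,0],1],[[0,0,0],[0,0,0],1]]'
python3 - <<'E'
from h import *
s=r.observe();t=s["tool_pos"];print(t,s["joints"][5])
N=(.5035,.0845)
i2=r.get_image("side");c=toP("side",(.5035,.085,.12))[0];b,ob=crop(i2,c,66,90,6)
draw(b,ob,6,toP("side",circ(N,.011,.093)))
draw(b,ob,6,toP("side",circ(t,.028,t[2]+.0003+.022)),(0,255,0))
draw(b,ob,6,toP("side",circ(t,.028,t[2]+.0003-.022)),(0,255,0))
cv2.imwrite("pics/c3.png",b)
E
```

```text
time_s: 4.82
tool_pos: [0.504, 0.085, 0.1507]
orientation: [-0.0, 0.119, 0.993, -0.0]
contact_force: [0.5, 0.5, -2.5]
gripper_width: 0.055
gripper_force: 60.0
[0.50404543 0.08501287 0.15066814] -1.3959743309478028
```

View pics/c3.png

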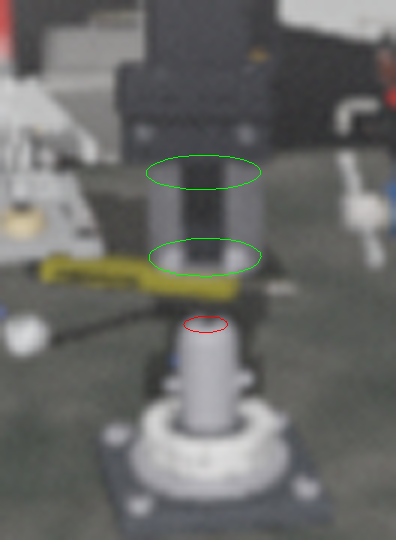

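The side view shows the collar centre at about x=206 over the spigot at about x=208, so it is aligned to within 1 mm. Lowering over the spigot.

```bash
python3 -m inch '[[[0.1,0,-3],[0,0,0],1],[[0,0,-1],[0,0,0],1],[[0,0,-0.5],[0,0,0],1],[[0,0,-0.5],[0,0,0],1],[[0,0,-0.5],[0,0,0],1],[[0,0,0],[0,0,0],1]]'
```

```text
time_s: 5.62
tool_pos: [0.5051, 0.0853, 0.0957]
orientation: [-0.0, 0.12, 0.993, -0.0]
contact_force: [0.7, -0.1, -1.8]
gripper_width: 0.0549
gripper_force: 60.0
```

```bash
python3 -m inch '[[[0,0,-0.5],[0,0,0],1],[[0,0,-0.4],[0,0,0],1],[[0,0,0],[0,0,0],1]]';python3 -m inch '[[[0,0,-0.4],[0,0,0],1],[[0,0,-0.3],[0,0,0],1],[[0,0,0],[0,0,0],1]]'
```

```text
time_s: 6.0
tool_pos: [0.5051, 0.0853, 0.0864]
orientation: [-0.0, 0.12, 0.993, -0.0]
contact_force: [-0.9, 0.5, -2.7]
gripper_width: 0.055
gripper_force: 60.0
time_s: 6.38
tool_pos: [0.5051, 0.0852, 0.0795]
orientation: [-0.0, 0.12, 0.993, -0.0]
contact_force: [0.2, 0.2, -2.2]
gripper_width: 0.0547
gripper_force: 60.0
```

```bash
python3 -m inch '[[[0,0,-0.25],[0,0,0],1],[[0,0,-0.25],[0,0,0],1],[[0,0,0],[0,0,0],1]]'
```

```text
time_s: 6.75
tool_pos: [0.5052, 0.0853, 0.075]
orientation: [0.0, 0.12, 0.993, 0.0]
contact_force: [-2.5, 0.7, 5.6]
gripper_width: 0.0553
gripper_force: 60.0
```

Resting on the pin with about 8 N of spring load. Turning now.

```bash
python3 -m inch '[[[0,0,0],[0,0,-4],1],[[0,0,0],[0,0,-4],1],[[0,0,0],[0,0,0],1]]' | grep -E "time|force|pos"; python3 -m inch '[[[0,0,0],[0,0,-4],1],[[0,0,0],[0,0,-4],1],[[0,0,0],[0,0,0],1]]'| grep -E "time|force|pos"; python3 -c "from rig import r;print(r.observe()['moment'])"
```

```text
time_s: 7.12
tool_pos: [0.5052, 0.0851, 0.075]
contact_force: [-1.1, -1.5, 5.1]
gripper_force: 60.0
time_s: 7.5
tool_pos: [0.5052, 0.0852, 0.0749]
contact_force: [-2.1, -0.7, 4.0]
gripper_force: 60.0
[-0.15354012  0.4095291  -0.05296779]
```

```bash
python3 -m inch '[[[0,0,0],[0,0,-4],1],[[0,0,0],[0,0,-4],1],[[0,0,0],[0,0,0],1]]' | grep -E "time|force|pos"; python3 -m inch '[[[0,0,0],[0,0,-4],1],[[0,0,0],[0,0,-4],1],[[0,0,0],[0,0,0],1]]'| grep -E "time|force|pos"; python3 -c "from rig import r;print(r.observe()['moment'])"
```

```text
time_s: 7.88
tool_pos: [0.5051, 0.0852, 0.0748]
contact_force: [-2.6, -2.5, 4.3]
gripper_force: 60.0
time_s: 8.25
tool_pos: [0.505, 0.0852, 0.0748]
contact_force: [-2.9, -2.2, 4.3]
gripper_force: 60.0
[-0.34441477  0.47581276 -0.07853167]
```

```bash
python3 -m inch '[[[0,0,0],[0,0,-4],1],[[0,0,0],[0,0,-4],1],[[0,0,0],[0,0,0],1]]' | grep -E "time|force|pos"; python3 -m inch '[[[0,0,0],[0,0,-4],1],[[0,0,0],[0,0,-4],1],[[0,0,0],[0,0,0],1]]'| grep -E "time|force|pos"; python3 -c "from rig import r;print(r.observe()['moment'])"
```

```text
time_s: 8.62
tool_pos: [0.505, 0.0851, 0.0747]
contact_force: [-4.3, -3.3, 5.0]
gripper_force: 60.0
time_s: 9.0
tool_pos: [0.5048, 0.0851, 0.0747]
contact_force: [-4.1, -3.4, 4.9]
gripper_force: 60.0
[-0.54643349  0.69958553 -0.00792207]
```

```bash
python3 -m inch '[[[-0.05,-0.05,0],[0,0,-4],1],[[0,0,0],[0,0,-4],1],[[0,0,0],[0,0,0],1]]' | grep -E "time|force|pos"; python3 -m inch '[[[0,0,0],[0,0,-4],1],[[0,0,0],[0,0,-4],1],[[0,0,0],[0,0,0],1]]'| grep -E "time|force|pos"; python3 -c "from rig import r;print(r.observe()['moment'])"
```

```text
time_s: 9.38
tool_pos: [0.5046, 0.0848, 0.0748]
contact_force: [-4.0, -2.4, 4.9]
gripper_force: 60.0
time_s: 9.75
tool_pos: [0.5045, 0.0847, 0.0747]
contact_force: [-3.2, -2.4, 3.7]
gripper_force: 60.0
[-0.52496913  0.62286403  0.00173585]
```

```bash
python3 -m inch '[[[0,0,0],[0,0,-4],1],[[0,0,0],[0,0,-4],1],[[0,0,0],[0,0,0],1]]' | grep -E "time|force|pos"; python3 -m inch '[[[0,0,0],[0,0,-4],1],[[0,0,0],[0,0,-4],1],[[0,0,0],[0,0,0],1]]'| grep -E "time|force|pos"; python3 -c "from rig import r;print(r.observe()['moment'])"
```

```text
time_s: 10.12
tool_pos: [0.5044, 0.0847, 0.0747]
contact_force: [-4.3, -2.8, 5.4]
gripper_force: 60.0
time_s: 10.5
tool_pos: [0.5043, 0.0848, 0.0747]
contact_force: [-4.1, -2.8, 3.9]
gripper_force: 60.0
[-0.48399348  0.78876603 -0.03294636]
```

```bash
python3 -m inch '[[[-0.05,0,0],[0,0,-4],1],[[0,0,0],[0,0,-4],1],[[0,0,0],[0,0,0],1]]' | grep -E "time|force|pos"; python3 -m inch '[[[0,0,0],[0,0,-4],1],[[0,0,0],[0,0,-4],1],[[0,0,0],[0,0,0],1]]'| grep -E "time|force|pos"; python3 -c "from rig import r;print(r.observe()['moment'])"
```

```text
time_s: 10.88
tool_pos: [0.5041, 0.0848, 0.0747]
contact_force: [-2.4, -1.9, 5.6]
gripper_force: 60.0
time_s: 11.25
tool_pos: [0.504, 0.0846, 0.0747]
contact_force: [-4.7, -3.0, 4.7]
gripper_force: 60.0
[-0.67232847  0.73806679 -0.01880652]
```

```bash
python3 -m inch '[[[0,0,0],[0,0,-4],1],[[0,0,0],[0,0,-4],1],[[0,0,0],[0,0,0],1]]' | grep -E "time|force|pos"; python3 -m inch '[[[0,0,0],[0,0,-4],1],[[0,0,0],[0,0,-4],1],[[0,0,0],[0,0,0],1]]'| grep -E "time|force|pos"; python3 -c "from rig import r;print(r.observe()['moment'])"
```

```text
time_s: 11.62
tool_pos: [0.504, 0.0852, 0.0745]
contact_force: [-2.8, 1.0, 0.9]
gripper_force: 60.1
time_s: 12.0
tool_pos: [0.5037, 0.0849, 0.0741]
contact_force: [-3.2, -0.4, -3.4]
gripper_force: 60.0
[-0.11906552  0.542226    0.01386598]
```

The vertical force has dropped, so the keyways are over the pin. A few more degrees, then push down.

```bash
python3 -m inch '[[[0,0,0],[0,0,-4],1],[[0,0,-0.2],[0,0,0],1],[[0,0,-0.2],[0,0,0],1],[[0,0,0],[0,0,0],1]]'; python3 -c "from rig import r;print(r.observe()['moment'])"
```

```text
time_s: 12.5
tool_pos: [0.5037, 0.0849, 0.0704]
orientation: [-0.0, 0.905, 0.426, -0.0]
contact_force: [-4.9, 0.2, -2.8]
gripper_width: 0.055
gripper_force: 60.0
[0.01999547 0.8379597  0.0021547 ]
```

```bash
python3 -m inch '[[[-0.08,0,-0.2],[0,0,0],1],[[0,0,-0.2],[0,0,0],1],[[0,0,-0.15],[0,0,0],1],[[0,0,-0.15],[0,0,0],1],[[0,0,0],[0,0,0],1]]'; python3 -c "from rig import r;print(r.observe()['moment'])"
```

```text
time_s: 13.12
tool_pos: [0.5036, 0.0847, 0.064]
orientation: [0.0, 0.905, 0.425, 0.0]
contact_force: [-3.0, 1.0, 3.4]
gripper_width: 0.0548
gripper_force: 60.0
[-0.06987883  0.54634729 -0.00763913]
```

Now against the spring at the blind end, with a little over 2 mm to go.

```bash
python3 -m inch '[[[-0.03,0,-0.1],[0,0,0],1],[[0,0,-0.1],[0,0,0],1],[[0,0,0],[0,0,0],1]]'|grep -E "pos|force";python3 -m inch '[[[0,0,-0.1],[0,0,0],1],[[0,0,0],[0,0,0],1],[[0,0,0],[0,0,0],1]]'|grep -E "pos|force"
```

```text
tool_pos: [0.5036, 0.0847, 0.062]
contact_force: [-1.3, 0.3, 5.3]
gripper_force: 60.0
tool_pos: [0.5036, 0.0847, 0.0617]
contact_force: [-3.9, 0.5, 12.6]
gripper_force: 60.0
```

```bash
python3 -m inch '[[[0,0,-0.1],[0,0,0],1],[[0,0,-0.05],[0,0,0],1],[[0,0,0],[0,0,0],1],[[0,0,0],[0,0,0],1]]'
python3 - <<'E'
from h import *
i2=r.get_image("side");b,ob=crop(i2,toP("side",(.5035,.085,.08))[0],66,80,6)
cv2.imwrite("pics/c4.png",b);print(r.observe()["moment"])
E
```

```text
time_s: 14.38
tool_pos: [0.5036, 0.0847, 0.0616]
orientation: [0.001, 0.905, 0.425, 0.001]
contact_force: [-8.2, 0.0, 28.6]
gripper_width: 0.0548
gripper_force: 60.0
[ 0.12218209  1.6989308  -0.00904178]
```

View pics/c4.png

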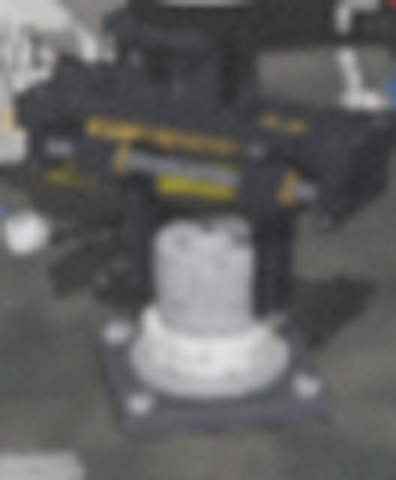

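The side view shows the collar seated on the die ring (its underside meets the ring at about (205,325)), upright and between the fingers. It is pressed with about 29 N at the expected height, so I'm handing in.

```bash
python3 -c "from rig import r;print(r.hand_in())"
```

```text
the job is handed in; nothing more can be done
None
```

The collar is keyed over the pin, seated on the die ring and still gripped and pressed home with about 29 N; I handed the job in at about 14 s, with the bearing, caliper and star knob kept well clear, but no verdict came back.

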